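Transfer a row of sample vessels to the compartment rack in reverse order

TASK

Move the four closed glass vessels from the open tray to the empty rack with four compartments, one in each, in reverse order: the vessel that stood nearest the tray's loop handle goes to the compartment farthest from the rack's loop handle, and so on along the row. Tip none of them over on the way, and leave all four standing upright on the floor of their compartments.

Things in the scene. Friction and masses are not known exactly. Their poses are not given: they have to be found in the camera images.
- flask: Small conical glass flask with a black rubber bung, one rigid piece, 86 mm tall: base diameter 42 up to height 8, tapering to a neck of diameter 22 from height 44 to 72, bung diameter 19 from 72 to 86. About 60 g. Grip the neck. Origin: centre of its underside, z up its axis; round, yaw is free. Starts upright on its pad, underside 8 mm above the bench, in a random place of the row.
- jar: Short wide clear glass jar with a flat white screw cap, one rigid piece: plain cylinder of diameter 40, 50 mm tall (cap is the top 14 mm, same diameter). About 90 g. Origin: centre of its underside, z up its axis; round, yaw is free. Starts upright on its pad, underside 8 mm above the bench, in a random place of the row.
- vial: Tall slim clear glass vial with a white cap, one rigid piece: plain cylinder of diameter 28, 82 mm tall (cap is the top 16 mm, same diameter). About 60 g. Origin: centre of its underside, z up its axis; round, yaw is free. Starts upright on its pad, underside 8 mm above the bench, in a random place of the row.
- weighing_bottle: Squat glass weighing bottle with ball-knob stopper, one rigid piece, 69 mm tall: cylinder of diameter 32 up to height 46, stopper disc of diameter 31 to height 50, ball knob of diameter 16 centred at height 61. About 60 g. Origin: centre of its underside, z up its axis; round, yaw is free. Starts upright on its pad, underside 8 mm above the bench, in a random place of the row.
- pad_flask: Round cork pad, diameter 54, 4 mm thick, fixed in the start rack and bare once emptied: the one on which the flask stands at the start, so it marks that vessel's place in the original row. Origin: centre of its underside, 4 mm above the bench.
- pad_jar: Round cork pad, diameter 54, 4 mm thick, fixed in the start rack and bare once emptied: the one on which the jar stands at the start, so it marks that vessel's place in the original row. Origin: centre of its underside, 4 mm above the bench.
- pad_vial: Round cork pad, diameter 54, 4 mm thick, fixed in the start rack and bare once emptied: the one on which the vial stands at the start, so it marks that vessel's place in the original row. Origin: centre of its underside, 4 mm above the bench.
- pad_weighing_bottle: Round cork pad, diameter 54, 4 mm thick, fixed in the start rack and bare once emptied: the one on which the weighing bottle stands at the start, so it marks that vessel's place in the original row. Origin: centre of its underside, 4 mm above the bench.
- start_rack: Fixed grey open tray that holds the row at the start, 72 (x) by 276 (y) mm, rim 12 high, floor 4, four pads at y = +102, +34, -34 and -102 mm (x = 0) in its frame. Upright steel loop handle, 60 tall, at y = +143. May be the nearer or the farther rack. Origin: centre of its underside, on the bench; y along it to the handle end (robot's left, within 0.2 rad), z up.
- goal_rack: Fixed grey rack, empty, 72 (x) by 276 (y) mm: four compartments, 64 mm square inside, walls 22 high and 4 thick, floor 4 mm above the bench, centred at y = +102, +34, -34 and -102 mm (x = 0) in its frame. Loop handle 60 tall at y = +143. About 160 mm from the start rack in x. Origin: centre of its underside, on the bench; y along it to the handle end (robot's left, within 0.2 rad), z up.
There are look-alikes about, which are no part of the job. Leave any purple or red look-alike of the weighing_bottle alone. What is shaped like the jar but pink is not meant.

How it is judged:
At the end, for the whole second after the job is handed in: Each vessel rests upright (within 0.15 rad, under 20 mm/s) on the floor of its goal rack compartment (height within 5 mm, x and y each within 22 mm of the centre), in reverse order: a vessel whose pad is at y in the start rack is at -y in the goal rack (((y of pad_flask in the frame of start_rack between 0.092 and 0.112 m and y of flask in the frame of goal_rack between -0.124 and -0.08 m) or (y of pad_flask in the frame of start_rack between 0.024 and 0.044 m and y of flask in the frame of goal_rack between -0.056 and -0.012 m) or (y of pad_flask in the frame of start_rack between -0.044 and -0.024 m and y of flask in the frame of goal_rack between 0.012 and 0.056 m) or (y of pad_flask in the frame of start_rack between -0.112 and -0.092 m and y of flask in the frame of goal_rack between 0.08 and 0.124 m)) and x of flask in the frame of goal_rack between -0.022 and 0.022 m and z of flask in the frame of goal_rack between -0.001 and 0.009 m and angle between each of flask, jar, vial, weighing_bottle's own z axis and vertical below 0.15 rad and linear speed of each of flask, jar, vial, weighing_bottle below 0.02 m/s and ((y of pad_jar in the frame of start_rack between 0.092 and 0.112 m and y of jar in the frame of goal_rack between -0.124 and -0.08 m) or (y of pad_jar in the frame of start_rack between 0.024 and 0.044 m and y of jar in the frame of goal_rack between -0.056 and -0.012 m) or (y of pad_jar in the frame of start_rack between -0.044 and -0.024 m and y of jar in the frame of goal_rack between 0.012 and 0.056 m) or (y of pad_jar in the frame of start_rack between -0.112 and -0.092 m and y of jar in the frame of goal_rack between 0.08 and 0.124 m)) and x of jar in the frame of goal_rack between -0.022 and 0.022 m and z of jar in the frame of goal_rack between -0.001 and 0.009 m and ((y of pad_vial in the frame of start_rack between 0.092 and 0.112 m and y of vial in the frame of goal_rack between -0.124 and -0.08 m) or (y of pad_vial in the frame of start_rack between 0.024 and 0.044 m and y of vial in the frame of goal_rack between -0.056 and -0.012 m) or (y of pad_vial in the frame of start_rack between -0.044 and -0.024 m and y of vial in the frame of goal_rack between 0.012 and 0.056 m) or (y of pad_vial in the frame of start_rack between -0.112 and -0.092 m and y of vial in the frame of goal_rack between 0.08 and 0.124 m)) and x of vial in the frame of goal_rack between -0.022 and 0.022 m and z of vial in the frame of goal_rack between -0.001 and 0.009 m and ((y of pad_weighing_bottle in the frame of start_rack between 0.092 and 0.112 m and y of weighing_bottle in the frame of goal_rack between -0.124 and -0.08 m) or (y of pad_weighing_bottle in the frame of start_rack between 0.024 and 0.044 m and y of weighing_bottle in the frame of goal_rack between -0.056 and -0.012 m) or (y of pad_weighing_bottle in the frame of start_rack between -0.044 and -0.024 m and y of weighing_bottle in the frame of goal_rack between 0.012 and 0.056 m) or (y of pad_weighing_bottle in the frame of start_rack between -0.112 and -0.092 m and y of weighing_bottle in the frame of goal_rack between 0.08 and 0.124 m)) and x of weighing_bottle in the frame of goal_rack between -0.022 and 0.022 m and z of weighing_bottle in the frame of goal_rack between -0.001 and 0.009 m); the robot touches nothing.
It fails at once if a vessel is tipped over (more than 0.8 rad from upright) (angle between any of flask, jar, vial, weighing_bottle's own z axis and vertical above 0.8 rad).
It also fails if it takes over 112 s, if anything falls off the work surface, if the arm or the gripper's body presses on something with over 40 N, if the wrist force passes 120 N, or if a joint passes its speed limit or range.

ROBOT

A 6-joint arm with a two-finger parallel gripper is mounted at the origin on the work surface. World frame = base frame: x ahead of the robot, y to its left, z up, the work surface at z = 0. Lengths are in m, angles in rad, forces in N, time in s.
With the tool pointing down it reaches from about 0.225 to 0.875 m from the base axis. Payload 3.4 kg.
Tool frame: the origin (TCP) lies midway between the tips of the shut fingers; the grasp point (between the pads) lies 19 mm behind it; z points along the fingers, y is the line along which they close (so a half turn about z gives the same grasp; the last joint's range is limited). The gripper opens to 85 mm and grips with 20 to 120 N. Pads are 22 mm wide; open, the fingers measure 114 mm over their backs; the gripper's body (76 mm by 85 mm) begins 54 mm behind the grasp point. The pads swing forward as they close: fully open they stand 13 mm farther back than shut.
Start: joints at [-1.353, 0.276, 1.505, -0, 1.361, -0.121], TCP at [0.191, -0.542, 0.211] pointing down, gripper open.
Joint ranges: [-2.89, 2.89], [-0.75, 2.08], [0.22, 2.7], [-1.18, 4.32], [0.11, 2.71], [-2.7, 2.7]. Speed limits (rad/s): [2.57, 2.57, 3.14, 3.14, 3.14, 3.14].

INTERFACE

Orientations are given as a unit quaternion [x, y, z, w].
In Python, from cell import manip, camera, find_in, spot_point gives the robot as it stands.
- The arm moves only by the tool play_rows, never from a script. Its argument "rows" is a list that holds one entry, the list of rows, each a list of 7 numbers: the shift along the tool's x, y, z scaled (see below), then the turn, a rotation vector about the tool's x, y, z scaled (see below), then the finger opening in mm, from 0 to 85.4. A call has 1 to 5 rows; each row is the pose to reach, as a shift and turn from the pose commanded when the call began, along the tool's axes at that moment, turning the shorter way round; what a row does not reach only later rows make up. The controller multiplies each number of a shift by 100 cm and each number of a turn by pi rad. A row lasts 1/10 s, in which the tool goes at most 50 mm and 8.59 degrees, less where a joint would pass 70% of its speed; a pose out of reach is approached as far as the arm can. A call with a number of a shift or a turn outside -1 to 1 is refused whole. A call with a gripper value outside its range is refused whole. The fingers move at their own pace and stop on an object; "grip_force" is the grip in N (left out, the last holds). Time passes only in rows, so rows that repeat a pose let the fingers close. It gives the time, the measured TCP pose, the force, the opening and the grip force at its end, in the units of the state.
- manip.sense(): the state, without advancing time (a new reading comes with each control period).
- camera(name): name is "scene" or "top"; returns a dict with "img" (400x640x3 uint8, red, green, blue), "range_z" (400x640 float32, m along the optical axis (not along the pixel's ray), 0 where there is no reading), "camera_matrix" (3x3 intrinsics, pixels), "dist_coeffs" ([k1, k2, p1, p2, k3] as OpenCV has them; the pictures are not rectified), "R" (3x3) and "t" (3): a world point X has camera coordinates R X + t. Camera axes: x right, y down, z forward; pixel columns grow to the right and rows downward; lengths in m; the calibration is good to about 2 mm. A picture is of the moment at which its call begins.
- manip.close_job(): hands the job in; it is judged then, once.
Trained networks look in a picture, given as the dict that the camera call returned (one of the last four; its "shot" number tells which), for a name from the list of things; names that differ only in an ending like _2 or _b are one class to them, and where a whole thing is asked for, a point or a joint stands for the part that bears it (a point fixed in the world has none). Each returns a list of dicts, best first, with "conf" (0 to 1); they miss things now and then, are a little off and sometimes report something else, mostly with a low value. They report only what shows in the picture. A call takes as long as a camera call. They do not tell look-alikes from the thing itself.
- find_in(query, picture): "at" ([x, y, z] in m, in world coordinates, good to about 4 mm: the middle of the surface that is visible of it).
- spot_point(query, picture): "at" ([x, y, z] in m, in world coordinates, good to about 4 mm: a listed point, or the origin of a listed thing).
The state is a dict: "time": time; "joint_positions": joint angles; "joint_velocities": joint speeds; "joint_torque": joint torques, N m; "eef_pos": TCP position; "eef_rot": TCP orientation; "wrist_force": force on the tool from outside, world axes, zero at the start; "torque": the same for the moment, N m; "grip_width": finger opening in m; "grasp_force": force on a finger pad.
Only numpy, scipy, OpenCV 4.12 (cv2) and the standard library are available. Lean on these libraries where they do the work, as an engineer would, in place of code of your own. Each camera call takes 0.05 s, during which the arm holds its last target. There are 200 camera calls.

## Working session

There is one attempt and no reset: what is moved stays moved. The work goes in short steps, Python scripts to look and compute and a tool call to move; the robot and the scene stay as the last step left them, time stands still between calls to the robot, and variables do not carry over. Pictures are saved under pics/ and viewed, at most 14 in all, crops included, and the job is handed in when it is done.

Besides the shell and the picture viewer there is one more tool, called in YAML: its name, and indented under it one key for each argument. play_rows: Moves the arm, as the interface text tells. Shifts and turns lie within -1 to 1; 1 stands for 100 cm of shift or pi rad of turn. Its arguments: {"type":"object","properties":{"rows":{"type":"array","items":{"type":"array","items":{"type":"array","items":{"type":"number"}}}},"grip_force":{"type":"number"}},"required":["rows"]}

```bash
mkdir -p pics; ls; python3 - <<'E'
from cell import manip,camera,find_in,spot_point
import cv2,numpy as np
for n in ["scene","top"]:
    p=camera(n); cv2.imwrite(f"pics/{n}0.png",p["img"][:,:,::-1])
    print(n,p["camera_matrix"].tolist(),np.round(p["R"],3).tolist(),np.round(p["t"],3))
    for q in ["flask","jar","vial","weighing_bottle","pad_flask","pad_jar","start_rack","goal_rack"]:
        print(q,[(np.round(d["at"],3).tolist(),round(d["conf"],2)) for d in spot_point(q,p)[:4]])
s=manip.sense(); print(s)
E
```

```text
pics
scene [[468.6930289416316, 0.0, 320.9733268064628], [0.0, 468.6930289416316, 192.5460871788921], [0.0, 0.0, 1.0]] [[-0.78, 0.626, -0.009], [0.5, 0.614, -0.61], [-0.377, -0.48, -0.792]] [ 0.4   -0.23   0.901]
flask [([0.469, 0.057, 0.01], 0.64), ([0.473, 0.058, 0.003], 0.24)]
jar [([0.376, 0.116, -0.002], 0.75), ([0.471, 0.126, 0.005], 0.55)]
vial [([0.475, -0.009, 0.01], 0.9), ([0.471, -0.078, 0.009], 0.37)]
weighing_bottle [([0.504, -0.164, 0.004], 0.97), ([0.469, -0.077, 0.011], 0.92), ([0.384, -0.102, 0.004], 0.65)]
pad_flask [([0.474, 0.058, 0.003], 0.54)]
pad_jar [([0.471, 0.124, 0.002], 0.71)]
start_rack [([0.472, 0.022, -0.0], 0.63)]
goal_rack [([0.634, -0.049, 0.0], 0.94), ([0.472, -0.006, 0.012], 0.18)]
top [[373.9600888052154, 0.0, 323.23918001034167], [0.0, 373.9600888052154, 204.11009583190744], [0.0, 0.0, 1.0]] [[-0.022, -0.999, -0.039], [-0.992, 0.027, -0.12], [0.121, 0.036, -0.992]] [0.01  0.538 0.663]
flask [([0.472, 0.058, 0.009], 0.54)]
jar [([0.379, 0.114, -0.005], 0.68), ([0.468, 0.124, 0.008], 0.57)]
vial [([0.47, -0.01, 0.007], 0.69)]
weighing_bottle [([0.3
[... 302 characters left out ...]
int_positions': array([-1.35297617e+00,  2.75881606e-01,  1.50489182e+00,  2.81628466e-05,
        1.36067638e+00, -1.20987011e-01]), 'joint_velocities': array([-0.00120212,  0.00030766,  0.00021717, -0.00065287,  0.00071844,
        0.00050108]), 'joint_torque': array([-7.88215675e-04, -4.16644621e+01, -2.46101958e+01, -2.78265079e-04,
        2.08395531e-04, -9.94093170e-06]), 'eef_pos': array([ 0.1911308 , -0.5423552 ,  0.21094178]), 'eef_rot': array([9.85685987e-01, 1.68591607e-01, 1.72124232e-05, 7.06713504e-05]), 'wrist_force': array([ 0.05055712, -0.18950717, -0.26642228]), 'torque': array([ 0.01855233,  0.05302049, -0.03232287]), 'grasp_force': 0.0, 'grip_width': 0.08555826249935207}
```

View pics/top0.png

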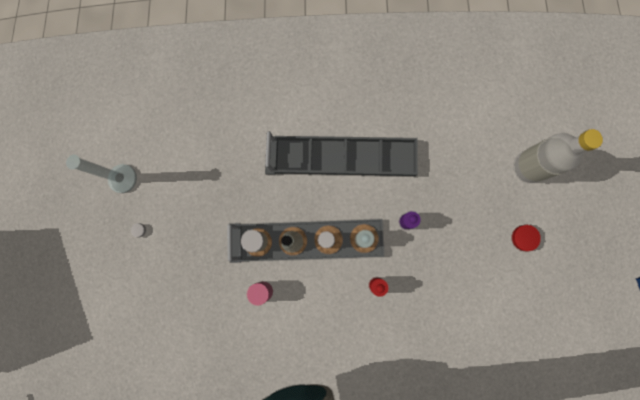

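View pics/scene0.png

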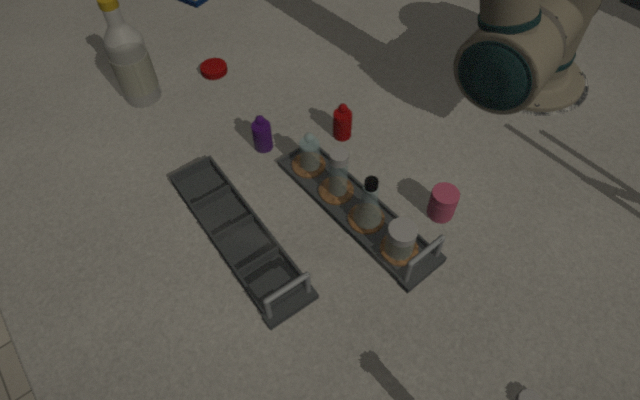

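The top view shows the start tray with its handle at left, near pixel (234,243). From the handle the row is jar (253,241), flask (291,241), vial (327,240), weighing bottle (365,239).

Look-alikes:
- pink jar at (259,293)
- purple bottle at (410,220)
- red bottle at (379,287)
- red lid at (526,238), a distractor

The goal rack is the farther one, at (343,156), with its handle at (270,150).

Next I'll refine the positions with depth and check a close crop.

```bash
cat > h.py <<'E'
from cell import manip,camera,find_in,spot_point
import cv2,numpy as np
from scipy.spatial.transform import Rotation as Ro
def cloud(p):
    v,u=np.nonzero(p["range_z"]>0); z=p["range_z"][v,u]
    n=cv2.undistortPoints(np.c_[u,v].astype(float)[:,None],p["camera_matrix"],np.array(p["dist_coeffs"]))[:,0]
    X=np.c_[n*z[:,None],z]; return (X-p["t"])@p["R"], np.c_[u,v]
def go(x,y,z,yaw=None):
    "shift (units of 1 m) and turn (units of pi) to a tool-down pose with tool x at yaw"
    s=manip.sense(); R=Ro.from_quat(s["eef_rot"])
    d=R.inv().apply(np.array([x,y,z])-s["eef_pos"]); t=np.zeros(3)
    if yaw is not None:
        c,n=np.cos(yaw),np.sin(yaw)
        t=(R.inv()*Ro.from_matrix(np.array([[c,n,0],[n,-c,0],[0,0,-1]]))).as_rotvec()/np.pi
    print(np.round(d,4).tolist(),np.round(t,4).tolist(),"now",np.round(s["eef_pos"],4),"t",s["time"],"w",s["grip_width"],"f",s["grasp_force"],np.round(s["wrist_force"],1))
E
python3 - <<'E'
from h import *
def box(X,lo,hi,c,r=(.05,.17)):
    m=(X[:,2]>lo)&(X[:,2]<hi)&(abs(X[:,0]-c[0])<r[0])&(abs(X[:,1]-c[1])<r[1])
    return X[m]
for n in ["top","scene"]:
    p=camera(n); X,uv=cloud(p)
    for nm,c,lo,hi in [("goal",(.634,-.05),.017,.026),("start",(.472,.022),.008,.015)]:
        Y=box(X,lo,hi,c); r=cv2.minAreaRect((Y[:,:2]*1000).astype(np.float32)); print(n,nm,len(Y),r, np.median(Y[:,2]))
    for nm,c,top in [("jar",(.47,.125),.058),("flask",(.472,.058),.094),("vial",(.472,-.009),.09),("wb",(.471,-.078),.077),("wbdisc",(.471,-.078),.058)]:
        Y=box(X,top-.006,top+.005,c,(.03,.03)); 
        if len(Y): print(n,nm,len(Y),np.round((Y.max(0)+Y.min(0))/2,4),np.round(np.ptp(Y,axis=0),4))
    if n=="top":
        a=p["img"][190:320,215:435,::-1]; cv2.imwrite("pics/crop.png",cv2.resize(a,None,fx=3.5,fy=3.5,interpolation=cv2.INTER_CUBIC))
E
```

```text
top goal 1160 ((633.6434326171875, -43.96781921386719), (282.3198547363281, 73.61421203613281), 87.25994110107422) 0.02156671383924933
top start 1736 ((472.4026794433594, 16.072280883789062), (73.49298095703125, 329.16827392578125), 0.9325608611106873) 0.011094386892642444
top jar 383 [0.4726 0.1253 0.0573] [0.0376 0.0391 0.0084]
top flask 100 [0.4696 0.0581 0.0927] [0.0169 0.018  0.0085]
top vial 212 [ 0.4707 -0.0087  0.0902] [0.0254 0.0271 0.0064]
top wb 61 [ 0.472  -0.0773  0.0748] [0.0139 0.0141 0.0076]
top wbdisc 182 [ 0.4716 -0.0761  0.0566] [0.0301 0.03   0.0084]
scene goal 2008 ((635.3001098632812, -44.11570739746094), (286.66668701171875, 72.99925994873047), 87.30604553222656) 0.021894215073706924
scene start 2969 ((473.6727294921875, 15.45147705078125), (77.01255798339844, 327.265380859375), 0.42864951491355896) 0.011237713011145165
scene jar 667 [0.4747 0.1247 0.0567] [0.0394 0.039  0.0093]
scene flask 158 [0.4731 0.0573 0.0923] [0.0185 0.0181 0.0086]
scene vial 278 [ 0.4734 -0.0099  0.0885] [0.0278 0.0286 0.0089]
scene wb 68 [ 0.4739 -0.0765  0.075 ] [0.0148 0.0157 0.0071]
scene wbdisc 234 [ 0.4742 -0.078   0.0569] [0.0325 0.0331 0.0093]
```

View pics/crop.png

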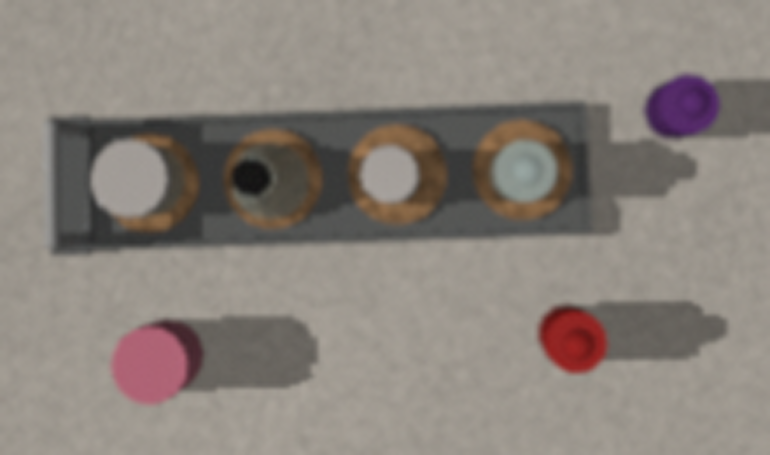

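The crop confirms the four: jar (130,178), flask (252,176), vial (388,174) and weighing bottle (524,170), all on cork pads. Pink (150,363), red (573,338) and purple (683,105) stand off the tray.

Goal compartments by world position, from the handle end:

| Compartment y (mm) | World position (m) | Vessel |
|---|---|---|
| +102 | (.639, .053) | weighing bottle |
| +34 | (.636, -.015) | vial |
| -34 | (.633, -.083) | flask |
| -102 | (.629, -.151) | jar |

```bash
python3 -c "
from h import *
go(.4735,.125,.17,1.555)"
```

```text
[0.4882, -0.5356, 0.0409] [0.0, 0.0, -0.3871] now [ 0.1911 -0.5424  0.2109] t 1.0 w 0.08540645652205155 f 0.0 [-0.2  0.1  0.2]
```

play_rows:
  rows:
    - [[0.488,-0.536,0.041,0,0,-0.387,70],[0.488,-0.536,0.041,0,0,-0.387,70],[0.488,-0.536,0.041,0,0,-0.387,70],[0.488,-0.536,0.041,0,0,-0.387,70],[0.488,-0.536,0.041,0,0,-0.387,70]]
  grip_force: 30

```text
time: 1.5
eef_pos: [0.2887, -0.3107, 0.1968]
eef_rot: [0.854, 0.52, 0.0, 0.0]
wrist_force: [1.7, -0.2, -0.1]
grip_width: 0.0701
grasp_force: 0.0
```

```bash
python3 -c "
from h import *
go(.4735,.125,.17,1.555)"
```

```text
[0.4719, -0.0358, 0.0268] [0.0003, 0.0001, -0.1467] now [ 0.2887 -0.3107  0.1968] t 1.5 w 0.07010215630232908 f 0.0 [ 1.7 -0.2 -0.1]
```

play_rows:
  rows:
    - [[0.472,-0.036,0.027,0,0,-0.147,70],[0.472,-0.036,0.027,0,0,-0.147,70],[0.472,-0.036,0.027,0,0,-0.147,70],[0.472,-0.036,0.027,0,0,-0.147,70],[0.472,-0.036,0.027,0,0,-0.147,70]]

```text
time: 2.0
eef_pos: [0.3873, -0.0813, 0.1829]
eef_rot: [0.714, 0.7, 0.0, 0.001]
wrist_force: [1.7, -0.5, 0.4]
grip_width: 0.07
grasp_force: 0.0
```

```bash
python3 -c "
from h import *
go(.4735,.125,.17,1.555)"
```

```text
[0.208, 0.0819, 0.0129] [0.0005, 0.0002, -0.0014] now [ 0.3873 -0.0813  0.1829] t 2.0 w 0.06999504215276448 f 0.0 [ 1.7 -0.5  0.4]
```

play_rows:
  rows:
    - [[0.208,0.082,0.013,0,0,-0.0014,70],[0.208,0.082,0.013,0,0,-0.0014,70],[0.208,0.082,0.013,0,0,-0.0014,70],[0.208,0.082,0.013,0,0,-0.0014,65],[0.208,0.082,0.013,0,0,-0.0014,65]]

```text
time: 2.5
eef_pos: [0.4743, 0.127, 0.1694]
eef_rot: [0.712, 0.703, 0.001, -0.0]
wrist_force: [-0.1, -0.3, 0.4]
grip_width: 0.0652
grasp_force: 0.0
```

play_rows:
  rows:
    - [[0,0,0,0,0,0,65],[0,0,0,0,0,0,65]]

```text
time: 2.7
eef_pos: [0.4725, 0.1231, 0.1693]
eef_rot: [0.712, 0.702, -0.001, 0.0]
wrist_force: [-0.5, 0.5, 0.3]
grip_width: 0.0653
grasp_force: 0.0
```

```bash
python3 -c "
from h import *
go(.4735,.125,.032,1.555)"
```

```text
[0.002, 0.0011, 0.1373] [-0.0003, 0.0003, 0.0005] now [0.4725 0.1231 0.1693] t 2.7 w 0.06530056855372693 f 0.0 [-0.5  0.5  0.3]
```

play_rows:
  rows:
    - [[0.001,0.001,0.04,0,0,0,65],[0.001,0.001,0.08,0,0,0,65],[0.001,0.001,0.11,0,0,0,65],[0.001,0.001,0.13,0,0,0,65],[0.001,0.001,0.137,0,0,0,65]]

```text
time: 3.2
eef_pos: [0.4718, 0.1223, 0.0309]
eef_rot: [0.713, 0.701, -0.002, -0.001]
wrist_force: [-1.0, -1.0, 0.3]
grip_width: 0.065
grasp_force: 0.0
```

play_rows:
  rows:
    - [[0,0,0,0,0,0,60],[0,0,0,0,0,0,50],[0,0,0,0,0,0,42],[0,0,0,0,0,0,35],[0,0,0,0,0,0,35]]

```text
time: 3.7
eef_pos: [0.4746, 0.1242, 0.034]
eef_rot: [0.713, 0.702, 0.001, 0.001]
wrist_force: [-1.5, -0.2, 5.0]
grip_width: 0.0377
grasp_force: 29.4
```

play_rows:
  rows:
    - [[0,0,-0.02,0,0,0,33],[0,0,-0.05,0,0,0,33],[0,0,-0.09,0,0,0,33],[0,0,-0.12,0,0,0,33],[0,0,-0.135,0,0,0,33]]

```text
time: 4.2
eef_pos: [0.4758, 0.1245, 0.1714]
eef_rot: [0.713, 0.702, 0.003, 0.002]
wrist_force: [0.2, -0.1, -1.2]
grip_width: 0.0371
grasp_force: 30.2
```

```bash
python3 -c "
from h import *
p=camera('scene'); cv2.imwrite('pics/lift.png',p['img'][:,:,::-1])
go(.6293,-.1506,.165,1.555)"
```

```text
[-0.2728, 0.1567, 0.0089] [0.003, -0.0003, 0.0001] now [0.4767 0.1246 0.1727] t 4.25 w 0.037255567301170425 f 30.26124894618988 [ 0.9 -0.1  1.3]
```

View pics/lift.png

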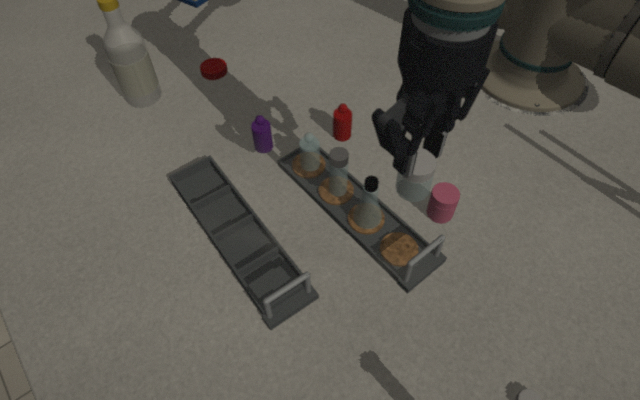

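The jar hangs upright in the fingers at (415,180), and its pad at (400,248) is bare. Next I carry it to the far end of the goal rack.

play_rows:
  rows:
    - [[-0.03,0.017,0.001,0,0,0,33],[-0.065,0.037,0.003,0,0,0,33],[-0.1,0.057,0.004,0,0,0,33],[-0.135,0.077,0.005,0,0,0,33],[-0.17,0.098,0.006,0,0,0,33]]

```text
time: 4.75
eef_pos: [0.5695, -0.0486, 0.1612]
eef_rot: [0.713, 0.702, -0.0, -0.0]
wrist_force: [1.0, 0.7, -1.3]
grip_width: 0.0374
grasp_force: 30.2
```

play_rows:
  rows:
    - [[-0.035,0.02,0,0,0,0,33],[-0.07,0.04,0,0,0,0,33],[-0.095,0.054,0.001,0,0,0,33],[-0.103,0.059,0.001,0,0,0,33],[-0.103,0.059,0.001,0,0,0,33]]

```text
time: 5.25
eef_pos: [0.6267, -0.1521, 0.1596]
eef_rot: [0.713, 0.701, -0.0, -0.001]
wrist_force: [-1.1, -0.0, -1.3]
grip_width: 0.0372
grasp_force: 30.2
```

```bash
python3 -c "
from h import *
go(.6293,-.1506,.029,1.555)"
```

```text
[0.0015, 0.0027, 0.1306] [-0.0003, -0.0001, -0.0005] now [ 0.6267 -0.1521  0.1596] t 5.25 w 0.037220076988473905 f 30.24307608604431 [-1.1 -0.  -1.3]
```

play_rows:
  rows:
    - [[0.001,0.002,0.04,0,0,0,33],[0.001,0.002,0.08,0,0,0,33],[0.001,0.002,0.108,0,0,0,33],[0.001,0.002,0.121,0,0,0,33],[0.001,0.002,0.126,0,0,0,33]]

```text
time: 5.75
eef_pos: [0.6274, -0.1487, 0.0334]
eef_rot: [0.712, 0.702, -0.001, -0.001]
wrist_force: [0.1, 0.3, -0.4]
grip_width: 0.0374
grasp_force: 30.3
```

play_rows:
  rows:
    - [[0,0,0,0,0,0,33],[0,0,0.001,0,0,0,33],[0,0,0.002,0,0,0,33]]

```text
time: 6.05
eef_pos: [0.6299, -0.1506, 0.0343]
eef_rot: [0.713, 0.702, 0.001, 0.002]
wrist_force: [-0.3, -0.7, -0.2]
grip_width: 0.0368
grasp_force: 30.3
```

play_rows:
  rows:
    - [[0,0,0.001,0,0,0,33],[0,0,0.002,0,0,0,33],[0,0,0.002,0,0,0,33]]

```text
time: 6.35
eef_pos: [0.6287, -0.1504, 0.0307]
eef_rot: [0.713, 0.701, 0.0, 0.0]
wrist_force: [-1.2, 0.5, -1.1]
grip_width: 0.0372
grasp_force: 30.3
```

play_rows:
  rows:
    - [[0,0,0.001,0,0,0,33],[0,0,0.002,0,0,0,33],[0,0,0.002,0,0,0,33]]

```text
time: 6.65
eef_pos: [0.6287, -0.1506, 0.0301]
eef_rot: [0.713, 0.702, -0.0, 0.0]
wrist_force: [-2.5, -0.0, 7.4]
grip_width: 0.0373
grasp_force: 31.6
```

play_rows:
  rows:
    - [[0,0,-0.001,0,0,0,40],[0,0,-0.001,0,0,0,48],[0,0,-0.001,0,0,0,60],[0,0,-0.001,0,0,0,65],[0,0,-0.001,0,0,0,65]]

```text
time: 7.15
eef_pos: [0.6287, -0.1503, 0.0293]
eef_rot: [0.713, 0.702, -0.0, -0.0]
wrist_force: [0.6, -0.9, 0.5]
grip_width: 0.065
grasp_force: 0.0
```

play_rows:
  rows:
    - [[0,0,-0.02,0,0,0,65],[0,0,-0.06,0,0,0,65],[0,0,-0.1,0,0,0,65],[0,0,-0.14,0,0,0,60],[0,0,-0.14,0,0,0,55]]

```text
time: 7.65
eef_pos: [0.6326, -0.1516, 0.1764]
eef_rot: [0.713, 0.702, 0.003, 0.006]
wrist_force: [1.1, -0.2, -0.2]
grip_width: 0.0549
grasp_force: 0.0
```

```bash
python3 -c "
from h import *
go(.4715,.0577,.17,1.555)
p=camera('scene'); cv2.imwrite('pics/jar.png',p['img'][:,:,::-1])
X,uv=cloud(p)
for nm,c,top in [('jar',(.629,-.15),.054),('flask',(.472,.058),.094)]:
    m=(abs(X[:,2]-top)<.005)&(abs(X[:,0]-c[0])<.03)&(abs(X[:,1]-c[1])<.03); Y=X[m]
    print(nm,m.sum(), np.round((Y.max(0)+Y.min(0))/2,4),np.round(np.ptp(Y,axis=0),4)) if m.sum() else print('no')
"
```

```text
[0.2067, -0.1644, 0.0035] [0.0039, 0.0013, 0.0] now [ 0.6326 -0.1516  0.1764] t 7.65 w 0.05485932945336303 f 0.0 [ 1.1 -0.2 -0.2]
jar 488 [ 0.6282 -0.1494  0.0534] [0.0394 0.041  0.0084]
flask 152 [0.4731 0.0569 0.0927] [0.0182 0.0186 0.0072]
```

View pics/jar.png

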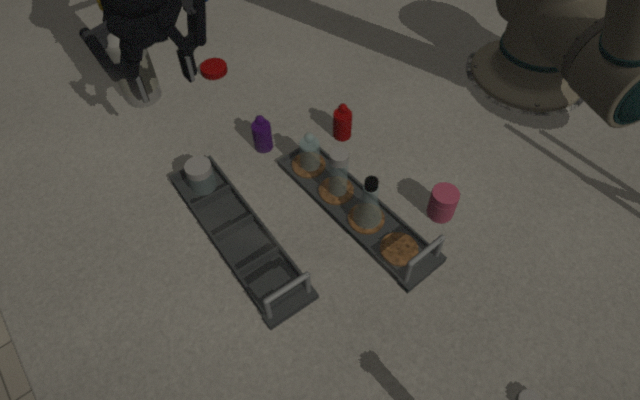

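The jar stands upright in the compartment farthest from the handle, at (197,173). The flask is next.

play_rows:
  rows:
    - [[0.04,-0.032,0,0,0,0,55],[0.08,-0.064,0.002,0,0,0,55],[0.12,-0.096,0.003,0,0,0,55],[0.16,-0.128,0.003,0,0,0,55],[0.19,-0.152,0.003,0,0,0,55]]

```text
time: 8.2
eef_pos: [0.4766, 0.0438, 0.1649]
eef_rot: [0.713, 0.701, -0.001, -0.002]
wrist_force: [1.7, 0.5, 1.4]
grip_width: 0.055
grasp_force: 0.0
```

play_rows:
  rows:
    - [[0.014,-0.01,0,0,0,0,50],[0.017,-0.012,0,0,0,0,50],[0.017,-0.012,0,0,0,0,50],[0.017,-0.012,0,0,0,0,50]]

```text
time: 8.6
eef_pos: [0.4694, 0.0582, 0.1663]
eef_rot: [0.713, 0.701, -0.0, 0.001]
wrist_force: [-0.0, -1.3, -0.1]
grip_width: 0.0498
grasp_force: 0.0
```

```bash
python3 -c "
from h import *
go(.4725,.0575,.047,1.555)"
```

```text
[-0.0005, 0.003, 0.1193] [0.0002, 0.0003, -0.0002] now [0.4694 0.0582 0.1663] t 8.6 w 0.04978438428030227 f 0.0 [-0.  -1.3 -0.1]
```

play_rows:
  rows:
    - [[0,0.002,0.04,0,0,0,50],[0,0.002,0.08,0,0,0,50],[0,0.002,0.104,0,0,0,50],[0,0.002,0.113,0,0,0,50],[0,0.002,0.113,0,0,0,50]]

```text
time: 9.1
eef_pos: [0.4701, 0.0583, 0.0524]
eef_rot: [0.713, 0.701, -0.001, -0.001]
wrist_force: [-0.4, -0.3, 0.5]
grip_width: 0.0499
grasp_force: 0.0
```

play_rows:
  rows:
    - [[0,0,0,0,0,0,40],[0,0,0,0,0,0,30],[0,0,0,0,0,0,24],[0,0,0,0,0,0,18],[0,0,0,0,0,0,16]]

```text
time: 9.6
eef_pos: [0.4712, 0.0592, 0.0547]
eef_rot: [0.713, 0.702, 0.001, 0.001]
wrist_force: [-0.2, -0.2, 6.0]
grip_width: 0.019
grasp_force: 29.3
```

play_rows:
  rows:
    - [[0,0,-0.02,0,0,0,16],[0,0,-0.05,0,0,0,16],[0,0,-0.09,0,0,0,16],[0,0,-0.115,0,0,0,16],[0,0,-0.12,0,0,0,16]]

```text
time: 10.1
eef_pos: [0.4719, 0.0593, 0.1766]
eef_rot: [0.713, 0.702, 0.002, 0.002]
wrist_force: [-0.5, -0.3, -0.2]
grip_width: 0.0186
grasp_force: 29.4
```

```bash
python3 -c "
from h import *
go(.6326,-.0827,.17,1.555)"
```

```text
[-0.1395, 0.1629, 0.0077] [0.0021, 0.0, 0.0001] now [0.4719 0.0593 0.1766] t 10.1 w 0.018566643640999195 f 29.412124156951904 [-0.5 -0.3 -0.2]
```

play_rows:
  rows:
    - [[-0.025,0.029,0.001,0,0,0,16],[-0.05,0.058,0.003,0,0,0,16],[-0.075,0.087,0.004,0,0,0,16],[-0.1,0.117,0.005,0,0,0,16],[-0.122,0.142,0.005,0,0,0,16]]

```text
time: 10.6
eef_pos: [0.6104, -0.0661, 0.1664]
eef_rot: [0.713, 0.701, -0.001, -0.001]
wrist_force: [0.3, 0.2, -0.5]
grip_width: 0.0191
grasp_force: 29.4
```

play_rows:
  rows:
    - [[-0.013,0.015,0,0,0,0,16],[-0.0175,0.021,0,0,0,0,16],[-0.0175,0.021,0,0,0,0,16],[-0.0175,0.021,0,0,0,0,16]]

```text
time: 11.0
eef_pos: [0.6294, -0.0818, 0.1677]
eef_rot: [0.713, 0.702, -0.001, -0.001]
wrist_force: [-0.7, 0.3, -0.9]
grip_width: 0.0188
grasp_force: 29.4
```

```bash
python3 -c "
from h import *
go(.6326,-.0827,.054,1.555)"
```

```text
[-0.0009, 0.0035, 0.1137] [-0.0008, -0.0003, 0.0001] now [ 0.6294 -0.0818  0.1677] t 11.0 w 0.018829629811080627 f 29.42969173192978 [-0.7  0.3 -0.9]
```

play_rows:
  rows:
    - [[-0.001,0.003,0.04,0,0,0,16],[-0.001,0.003,0.075,0,0,0,16],[-0.001,0.003,0.1,0,0,0,16],[-0.001,0.003,0.112,0,0,0,16],[-0.001,0.003,0.113,0,0,0,16]]

```text
time: 11.5
eef_pos: [0.6319, -0.0828, 0.0543]
eef_rot: [0.712, 0.702, -0.001, -0.002]
wrist_force: [-0.0, 0.0, -0.8]
grip_width: 0.0188
grasp_force: 29.4
```

play_rows:
  rows:
    - [[0,0,0,0,0,0,16],[0,0,0.001,0,0,0,16],[0,0,0.002,0,0,0,16],[0,0,0.002,0,0,0,16]]

```text
time: 11.9
eef_pos: [0.6342, -0.084, 0.0544]
eef_rot: [0.713, 0.701, 0.0, 0.001]
wrist_force: [0.8, 0.7, -0.2]
grip_width: 0.019
grasp_force: 29.4
```

play_rows:
  rows:
    - [[0,0,0.001,0,0,0,16],[0,0,0.002,0,0,0,16],[0,0,0.002,0,0,0,16]]

```text
time: 12.2
eef_pos: [0.6336, -0.0839, 0.0514]
eef_rot: [0.713, 0.701, -0.0, -0.0]
wrist_force: [-0.4, 0.2, -1.4]
grip_width: 0.019
grasp_force: 29.4
```

play_rows:
  rows:
    - [[0,0,0.001,0,0,0,16],[0,0,0.002,0,0,0,16],[0,0,0.002,0,0,0,16]]

```text
time: 12.5
eef_pos: [0.634, -0.084, 0.0508]
eef_rot: [0.713, 0.702, 0.0, 0.0]
wrist_force: [-1.0, 0.2, 5.6]
grip_width: 0.0184
grasp_force: 30.1
```

Contact. Release.

play_rows:
  rows:
    - [[0,0,-0.001,0,0,0,22],[0,0,-0.001,0,0,0,30],[0,0,-0.001,0,0,0,42],[0,0,-0.001,0,0,0,50],[0,0,-0.001,0,0,0,50]]

```text
time: 13.0
eef_pos: [0.6337, -0.0839, 0.0503]
eef_rot: [0.713, 0.702, -0.0, -0.0]
wrist_force: [0.8, 0.0, -0.2]
grip_width: 0.0498
grasp_force: 0.0
```

play_rows:
  rows:
    - [[0,0,-0.02,0,0,0,50],[0,0,-0.06,0,0,0,50],[0,0,-0.1,0,0,0,50],[0,0,-0.12,0,0,0,50],[0,0,-0.12,0,0,0,50]]

```text
time: 13.5
eef_pos: [0.6361, -0.0844, 0.1746]
eef_rot: [0.713, 0.702, 0.002, 0.003]
wrist_force: [0.2, 0.6, 0.8]
grip_width: 0.0502
grasp_force: 0.0
```

```bash
python3 -c "
from h import *
go(.4725,-.0093,.17,1.555)
p=camera('scene'); cv2.imwrite('pics/flask.png',p['img'][:,:,::-1])
X,uv=cloud(p)
for nm,c,top in [('flask',(.633,-.083),.09),('vial',(.472,-.009),.09),('wb',(.472,-.077),.058)]:
    m=(abs(X[:,2]-top)<.005)&(abs(X[:,0]-c[0])<.03)&(abs(X[:,1]-c[1])<.03); Y=X[m]
    print(nm,m.sum(), np.round((Y.max(0)+Y.min(0))/2,4),np.round(np.ptp(Y,axis=0),4)) if m.sum() else print('no')
"
```

```text
[0.0725, -0.1648, 0.0032] [0.0025, 0.0006, 0.0] now [ 0.6361 -0.0844  0.1746] t 13.5 w 0.0502307835718107 f 0.0 [0.2 0.6 0.8]
flask 149 [ 0.6352 -0.0849  0.089 ] [0.0179 0.0187 0.0079]
vial 270 [ 0.473  -0.0095  0.0892] [0.0275 0.0287 0.0082]
wb 221 [ 0.4745 -0.0784  0.0574] [0.0307 0.0325 0.0085]
```

View pics/flask.png

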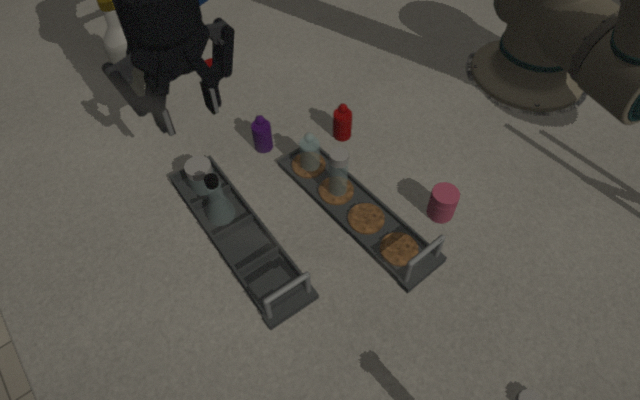

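The flask stands upright at (215,200), next to the jar. The vial is next.

play_rows:
  rows:
    - [[0.016,-0.036,0.001,0,0,0,55],[0.032,-0.072,0.002,0,0,0,55],[0.048,-0.108,0.003,0,0,0,55],[0.062,-0.14,0.003,0,0,0,55],[0.07,-0.158,0.003,0,0,0,55]]

```text
time: 14.05
eef_pos: [0.4722, -0.01, 0.1653]
eef_rot: [0.712, 0.702, -0.002, -0.003]
wrist_force: [0.4, -0.6, 0.1]
grip_width: 0.0551
grasp_force: 0.0
```

play_rows:
  rows:
    - [[0.0025,-0.006,0,0,0,0,55],[0.0025,-0.006,0,0,0,0,55],[0.0025,-0.006,0,0,0,0,55]]

```text
time: 14.35
eef_pos: [0.4719, -0.0092, 0.1671]
eef_rot: [0.713, 0.701, 0.0, 0.0]
wrist_force: [1.2, -0.2, -0.3]
grip_width: 0.0548
grasp_force: 0.0
```

```bash
python3 -c "
from h import *
go(.4725,-.0093,.042,1.555)"
```

```text
[-0.0, 0.0005, 0.1251] [0.0001, 0.0001, -0.0] now [ 0.4719 -0.0092  0.1671] t 14.35 w 0.054830625571222674 f 0.0 [ 1.2 -0.2 -0.3]
```

play_rows:
  rows:
    - [[0,0,0.04,0,0,0,55],[0,0,0.08,0,0,0,55],[0,0,0.11,0,0,0,55],[0,0,0.124,0,0,0,55],[0,0,0.124,0,0,0,55]]

```text
time: 14.85
eef_pos: [0.4702, -0.0091, 0.041]
eef_rot: [0.713, 0.701, -0.002, -0.002]
wrist_force: [-0.2, 0.8, -0.4]
grip_width: 0.0554
grasp_force: 0.0
```

play_rows:
  rows:
    - [[0,0,0,0,0,0,45],[0,0,0,0,0,0,36],[0,0,0,0,0,0,30],[0,0,0,0,0,0,24],[0,0,0,0,0,0,22]]

```text
time: 15.35
eef_pos: [0.4719, -0.009, 0.0446]
eef_rot: [0.713, 0.702, 0.001, 0.001]
wrist_force: [-0.2, 0.2, 5.4]
grip_width: 0.0274
grasp_force: 29.5
```

play_rows:
  rows:
    - [[0,0,-0.02,0,0,0,22],[0,0,-0.05,0,0,0,22],[0,0,-0.09,0,0,0,22],[0,0,-0.12,0,0,0,22],[0,0,-0.13,0,0,0,22]]

```text
time: 15.85
eef_pos: [0.4727, -0.009, 0.1767]
eef_rot: [0.713, 0.702, 0.002, 0.003]
wrist_force: [0.4, -0.0, -0.5]
grip_width: 0.0269
grasp_force: 29.8
```

```bash
python3 -c "
from h import *
go(.6358,-.0147,.17,1.555)"
```

```text
[-0.0031, 0.1631, 0.0078] [0.002, 0.0003, 0.0] now [ 0.4727 -0.009   0.1767] t 15.85 w 0.026949244218168567 f 29.789301976561546 [ 0.4 -0.  -0.5]
```

play_rows:
  rows:
    - [[-0.001,0.035,0.001,0,0,0,22],[-0.001,0.07,0.003,0,0,0,22],[-0.002,0.105,0.004,0,0,0,22],[-0.003,0.138,0.005,0,0,0,22],[-0.003,0.157,0.005,0,0,0,22]]

```text
time: 16.35
eef_pos: [0.6295, -0.0144, 0.1664]
eef_rot: [0.713, 0.701, -0.0, -0.001]
wrist_force: [-1.1, -0.2, -0.7]
grip_width: 0.0269
grasp_force: 29.8
```

play_rows:
  rows:
    - [[0,0.006,0,0,0,0,22],[0,0.006,0,0,0,0,22],[0,0.006,0,0,0,0,22]]

```text
time: 16.65
eef_pos: [0.6322, -0.0142, 0.1678]
eef_rot: [0.713, 0.702, -0.001, -0.001]
wrist_force: [0.1, 0.8, -1.6]
grip_width: 0.0274
grasp_force: 29.8
```

```bash
python3 -c "
from h import *
go(.6358,-.0147,.044,1.555)"
```

```text
[-0.0005, 0.004, 0.1238] [-0.0009, -0.0, 0.0] now [ 0.6322 -0.0142  0.1678] t 16.65 w 0.02739347556703005 f 29.848758056759834 [ 0.1  0.8 -1.6]
```

play_rows:
  rows:
    - [[0,0.003,0.04,0,0,0,22],[0,0.003,0.08,0,0,0,22],[0,0.003,0.11,0,0,0,22],[0,0.003,0.123,0,0,0,22],[0,0.003,0.124,0,0,0,22]]

```text
time: 17.15
eef_pos: [0.6347, -0.0142, 0.0432]
eef_rot: [0.713, 0.701, -0.001, -0.002]
wrist_force: [-0.3, 0.2, -0.4]
grip_width: 0.0273
grasp_force: 29.9
```

play_rows:
  rows:
    - [[0,0,0,0,0,0,22],[0,0,0.001,0,0,0,22],[0,0,0.002,0,0,0,22],[0,0,0.002,0,0,0,22]]

```text
time: 17.55
eef_pos: [0.6374, -0.0145, 0.0436]
eef_rot: [0.713, 0.702, 0.001, 0.001]
wrist_force: [-0.3, 0.9, -0.8]
grip_width: 0.027
grasp_force: 29.9
```

play_rows:
  rows:
    - [[0,0,0.001,0,0,0,22],[0,0,0.002,0,0,0,22],[0,0,0.002,0,0,0,22]]

```text
time: 17.85
eef_pos: [0.637, -0.0145, 0.0407]
eef_rot: [0.713, 0.702, 0.0, 0.0]
wrist_force: [-0.0, 0.6, 0.3]
grip_width: 0.0274
grasp_force: 29.9
```

play_rows:
  rows:
    - [[0,0,0.001,0,0,0,22],[0,0,0.001,0,0,0,22]]

```text
time: 18.05
eef_pos: [0.637, -0.0145, 0.0407]
eef_rot: [0.713, 0.702, 0.0, 0.0]
wrist_force: [-0.9, 0.5, 5.3]
grip_width: 0.0269
grasp_force: 30.5
```

play_rows:
  rows:
    - [[0,0,-0.001,0,0,0,28],[0,0,-0.001,0,0,0,36],[0,0,-0.001,0,0,0,48],[0,0,-0.001,0,0,0,55],[0,0,-0.001,0,0,0,55]]

```text
time: 18.55
eef_pos: [0.6368, -0.0144, 0.0403]
eef_rot: [0.713, 0.702, -0.0, -0.0]
wrist_force: [0.2, 0.3, -1.1]
grip_width: 0.055
grasp_force: 0.0
```

play_rows:
  rows:
    - [[0,0,-0.02,0,0,0,55],[0,0,-0.06,0,0,0,55],[0,0,-0.1,0,0,0,55],[0,0,-0.13,0,0,0,55],[0,0,-0.13,0,0,0,55]]

```text
time: 19.05
eef_pos: [0.6401, -0.0148, 0.176]
eef_rot: [0.713, 0.701, 0.003, 0.004]
wrist_force: [0.2, 0.5, -0.6]
grip_width: 0.055
grasp_force: 0.0
```

```bash
python3 -c "
from h import *
go(.473,-.077,.17,1.555)
p=camera('scene'); cv2.imwrite('pics/vial.png',p['img'][:,:,::-1])
X,uv=cloud(p)
for nm,c,top in [('vial',(.636,-.0147),.086),('wb',(.472,-.077),.058)]:
    m=(abs(X[:,2]-top)<.005)&(abs(X[:,0]-c[0])<.03)&(abs(X[:,1]-c[1])<.03); Y=X[m]
    print(nm,m.sum(), np.round((Y.max(0)+Y.min(0))/2,4),np.round(np.ptp(Y,axis=0),4)) if m.sum() else print('no')
"
```

```text
[-0.0648, -0.1661, 0.0044] [0.0033, 0.0004, 0.0] now [ 0.6401 -0.0148  0.176 ] t 19.05 w 0.05502413080379178 f 0.0 [ 0.2  0.5 -0.6]
vial 345 [ 0.6373 -0.0145  0.085 ] [0.0276 0.028  0.008 ]
wb 225 [ 0.4744 -0.0773  0.0577] [0.0306 0.0308 0.0093]
```

View pics/vial.png

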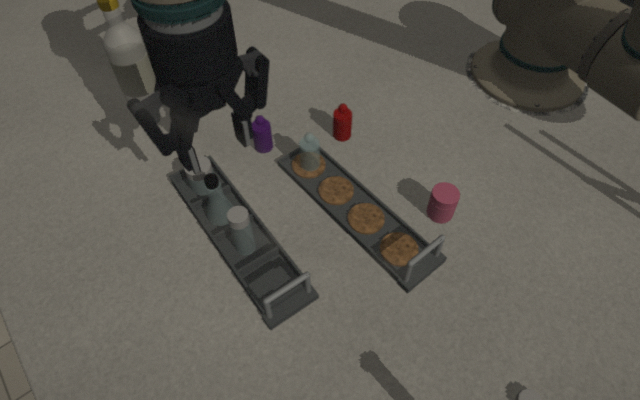

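The vial stands upright at (240,228). The last one is the weighing bottle on its pad at (310,152).

play_rows:
  rows:
    - [[-0.014,-0.036,0.001,0,0,0,55],[-0.028,-0.072,0.002,0,0,0,55],[-0.042,-0.108,0.004,0,0,0,55],[-0.055,-0.14,0.004,0,0,0,55],[-0.062,-0.158,0.004,0,0,0,55]]

```text
time: 19.6
eef_pos: [0.4737, -0.0739, 0.1647]
eef_rot: [0.713, 0.701, -0.002, -0.002]
wrist_force: [0.3, 0.3, 0.5]
grip_width: 0.0547
grasp_force: 0.0
```

play_rows:
  rows:
    - [[-0.002,-0.006,0,0,0,0,55],[-0.002,-0.006,0,0,0,0,55],[-0.002,-0.006,0,0,0,0,55]]

```text
time: 19.9
eef_pos: [0.4728, -0.0757, 0.1662]
eef_rot: [0.713, 0.702, 0.0, 0.0]
wrist_force: [0.1, -0.7, 0.7]
grip_width: 0.0548
grasp_force: 0.0
```

```bash
python3 -c "
from h import *
go(.473,-.077,.03,1.555)"
```

```text
[-0.0014, 0.0002, 0.1362] [0.0001, -0.0001, 0.0] now [ 0.4728 -0.0757  0.1662] t 19.9 w 0.054826492336521336 f 0.0 [ 0.1 -0.7  0.7]
```

play_rows:
  rows:
    - [[-0.001,0,0.04,0,0,0,55],[-0.001,0,0.08,0,0,0,55],[-0.001,0,0.115,0,0,0,55],[-0.001,0,0.134,0,0,0,55],[-0.001,0,0.135,0,0,0,55]]

```text
time: 20.4
eef_pos: [0.4707, -0.0758, 0.0286]
eef_rot: [0.712, 0.702, -0.001, -0.003]
wrist_force: [-0.3, -0.4, 0.6]
grip_width: 0.0549
grasp_force: 0.0
```

play_rows:
  rows:
    - [[0,0,0,0,0,0,48],[0,0,0,0,0,0,40],[0,0,0,0,0,0,34],[0,0,0,0,0,0,28],[0,0,0,0,0,0,26]]

```text
time: 20.9
eef_pos: [0.4724, -0.0771, 0.0331]
eef_rot: [0.713, 0.702, 0.0, 0.001]
wrist_force: [-1.2, 0.9, 5.9]
grip_width: 0.029
grasp_force: 30.6
```

play_rows:
  rows:
    - [[0,0,-0.02,0,0,0,26],[0,0,-0.05,0,0,0,26],[0,0,-0.09,0,0,0,26],[0,0,-0.12,0,0,0,26],[0,0,-0.14,0,0,0,26]]

```text
time: 21.4
eef_pos: [0.473, -0.0772, 0.1751]
eef_rot: [0.713, 0.701, 0.001, 0.003]
wrist_force: [0.3, 0.7, -0.9]
grip_width: 0.0286
grasp_force: 30.5
```

```bash
python3 -c "
from h import *
go(.6391,.0532,.17,1.555)"
```

```text
[0.133, 0.1639, 0.0057] [0.0017, 0.0005, -0.0] now [ 0.473  -0.0772  0.1751] t 21.4 w 0.028625941371335742 f 30.52475195378065 [ 0.3  0.7 -0.9]
```

play_rows:
  rows:
    - [[0.024,0.03,0.001,0,0,0,26],[0.049,0.06,0.002,0,0,0,26],[0.073,0.09,0.003,0,0,0,26],[0.097,0.12,0.004,0,0,0,26],[0.118,0.146,0.004,0,0,0,26]]

```text
time: 21.9
eef_pos: [0.6211, 0.0402, 0.1683]
eef_rot: [0.713, 0.702, 0.001, 0.001]
wrist_force: [-0.1, -1.2, -0.4]
grip_width: 0.0286
grasp_force: 30.6
```

play_rows:
  rows:
    - [[0.012,0.014,0,0,0,0,26],[0.015,0.018,0,0,0,0,26],[0.015,0.018,0,0,0,0,26],[0.015,0.018,0,0,0,0,26]]

```text
time: 22.3
eef_pos: [0.6369, 0.0529, 0.1678]
eef_rot: [0.713, 0.701, -0.0, -0.0]
wrist_force: [-0.3, -0.0, -0.1]
grip_width: 0.0286
grasp_force: 30.6
```

```bash
python3 -c "
from h import *
go(.6391,.0532,.033,1.555)"
```

```text
[0.0005, 0.0023, 0.1348] [-0.0002, 0.0002, -0.0001] now [0.6369 0.0529 0.1678] t 22.3 w 0.02863638273396682 f 30.58890324085951 [-0.3 -0.  -0.1]
```

play_rows:
  rows:
    - [[0,0.002,0.04,0,0,0,26],[0,0.002,0.08,0,0,0,26],[0,0.002,0.115,0,0,0,26],[0,0.002,0.132,0,0,0,26],[0,0.002,0.135,0,0,0,26]]

```text
time: 22.8
eef_pos: [0.6368, 0.0525, 0.0302]
eef_rot: [0.713, 0.701, -0.002, -0.002]
wrist_force: [0.3, 0.2, -0.8]
grip_width: 0.0288
grasp_force: 30.6
```

play_rows:
  rows:
    - [[0,0,0,0,0,0,26],[0,0,0.001,0,0,0,26],[0,0,0.002,0,0,0,26],[0,0,0.002,0,0,0,26]]

```text
time: 23.2
eef_pos: [0.6405, 0.0535, 0.0317]
eef_rot: [0.713, 0.701, 0.001, 0.001]
wrist_force: [-0.9, -0.7, -0.0]
grip_width: 0.0284
grasp_force: 30.6
```

play_rows:
  rows:
    - [[0,0,0.001,0,0,0,26],[0,0,0.002,0,0,0,26],[0,0,0.002,0,0,0,26]]

```text
time: 23.5
eef_pos: [0.6401, 0.0536, 0.0292]
eef_rot: [0.713, 0.702, 0.0, 0.0]
wrist_force: [-1.2, 0.6, 2.9]
grip_width: 0.0286
grasp_force: 31.5
```

Contact. Release.

play_rows:
  rows:
    - [[0,0,0,0,0,0,32],[0,0,0,0,0,0,40],[0,0,0,0,0,0,50],[0,0,0,0,0,0,55],[0,0,0,0,0,0,55]]

```text
time: 24.0
eef_pos: [0.6398, 0.0535, 0.0283]
eef_rot: [0.713, 0.702, -0.0, -0.0]
wrist_force: [1.3, -0.9, 0.1]
grip_width: 0.0548
grasp_force: 0.0
```

play_rows:
  rows:
    - [[0,0,-0.02,0,0,0,55],[0,0,-0.06,0,0,0,55],[0,0,-0.1,0,0,0,55],[0,0,-0.14,0,0,0,55],[0,0,-0.17,0,0,0,55]]

```text
time: 24.5
eef_pos: [0.6406, 0.0535, 0.2014]
eef_rot: [0.713, 0.701, 0.001, 0.001]
wrist_force: [-0.2, -0.3, 0.8]
grip_width: 0.0549
grasp_force: 0.0
```

play_rows:
  rows:
    - [[0.02,-0.04,0,0,0,0,55],[0.04,-0.08,0,0,0,0,55],[0.06,-0.12,0,0,0,0,55],[0.08,-0.16,0,0,0,0,55],[0.08,-0.16,0,0,0,0,55]]

```text
time: 25.0
eef_pos: [0.4751, 0.1379, 0.1986]
eef_rot: [0.712, 0.703, -0.001, -0.002]
wrist_force: [0.5, -0.4, 0.5]
grip_width: 0.0547
grasp_force: 0.0
```

```bash
python3 -c "
from h import *
p=camera('scene'); cv2.imwrite('pics/end.png',p['img'][:,:,::-1])
X,uv=cloud(p)
for nm,c,top in [('wb',(.639,.0532),.054),('vial',(.636,-.0147),.086),('flask',(.6326,-.0827),.09),('jar',(.6293,-.1506),.054)]:
    m=(abs(X[:,2]-top)<.005)&(abs(X[:,0]-c[0])<.03)&(abs(X[:,1]-c[1])<.03); Y=X[m]
    print(nm,m.sum(), np.round((Y.max(0)+Y.min(0))/2,4),np.round(np.ptp(Y,axis=0),4)) if m.sum() else print('no')
"
```

```text
wb 345 [0.6408 0.054  0.0535] [0.0308 0.0309 0.0085]
vial 347 [ 0.6374 -0.0144  0.0853] [0.0279 0.028  0.0082]
flask 148 [ 0.6351 -0.0849  0.089 ] [0.0179 0.0189 0.0075]
jar 482 [ 0.628  -0.1491  0.0534] [0.04   0.0408 0.0086]
```

View pics/end.png

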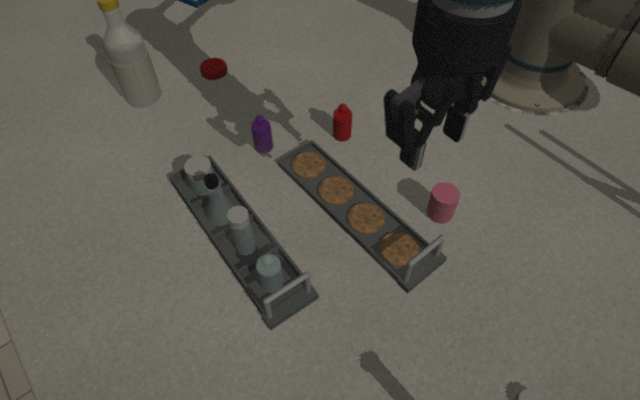

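All four stand upright in the goal rack: jar (197,170), flask (214,198), vial (240,228) and weighing bottle (269,270). All four pads are bare and the arm is clear, so I'm handing the job in.

```bash
python3 -c "
from cell import manip
print(manip.close_job())"
```

```text
the job is handed in; nothing more can be done
None
```

I moved all four vessels to the goal rack in reverse order and handed the job in at about 25 s; the last depth check put each one upright, within about 3 mm of its compartment centre, but the hand-in returned no verdict.

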